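# Cull the bad jaw blanks into the scrap box

## Robot

A 6-joint arm with a two-finger parallel gripper is mounted at the origin on the work surface. World frame = base frame: x ahead of the robot, y to its left, z up, the work surface at z = 0. Lengths are in m, angles in rad, forces in N, time in s.
With the tool pointing down it reaches from about 0.3 to 0.875 m from the base axis. Payload 6.4 kg.
Tool frame: the origin (TCP) lies midway between the tips of the shut fingers; the grasp point (between the pads) lies 19 mm behind it (ctrl.tcp_to_grasp is the distance from the TCP to the grasp point, in m); z points along the fingers, y is the direction in which the jaws open and shut (so a half turn about z gives the same grasp; the last joint's range is limited). The gripper opens to 85 mm and grips with 20 to 120 N. Pads are 22 mm wide; open, the fingers measure 114 mm over their backs; the gripper's body (76 mm by 85 mm) begins 54 mm behind the grasp point. The pads swing forward as they close: fully open they stand 13 mm farther back than shut.
Start: joints at [1.001, 0.181, 1.607, -0, 1.354, -0.206], TCP at [0.205, 0.537, 0.231] pointing down, gripper open.
Joint ranges: [-2.99, 2.99], [-0.89, 2.07], [0.3, 2.58], [-1.14, 4.28], [0, 2.63], [-3.12, 3.12]. Speed limits (rad/s): [2.57, 2.57, 3.01, 3.14, 3.14, 3.14].

## Interface

Orientations are given as a unit quaternion [w, x, y, z].
In Python, from bench import monitor, imaging, order, spotter, ctrl gives the robot as it stands.
- The arm moves only by the shell command python3 -m pendant 'ROWS'. ROWS is JSON, a list that holds one entry, the list of rows, each a list of 5 numbers: the shift along the world's x, y, z in mm, then the turn about the world's z in degrees, then the finger opening in mm, from 0 to 85.4. A call has 1 to 8 rows; each row shifts and turns the commanded pose from where the row before left it; what a row does not reach is not made up. A row lasts 1/8 s, in which the tool goes at most 62.5 mm and 10.7 degrees, less where a joint would pass 70% of its speed; a pose out of reach is approached as far as the arm can. A call with a gripper value outside its range is refused whole. The fingers move at their own pace and stop on an object; the grip force is fixed at half the most. Time passes only in rows, so rows that do not move let the fingers close. It gives the time, the measured TCP pose, the force and the opening at its end, in the units of the state.
- monitor.get_obs(): the state, without advancing time (a new reading comes with each control period).
- imaging.camera(name): name is "scene" or "top" or "wrist"; returns a dict with "img" (420x560x3 uint8, red, green, blue), "vfov" (degrees; the focal length in pixels is half the picture's height over the tangent of half this angle, whatever the lens; pixels are square), "cx", "cy" (the principal point, pixels), "origin" and "orientation" of the camera in the world. Camera axes: x right, y down, z forward; pixel columns grow to the right and rows downward; lengths in m; the calibration is good to about 2 mm. A picture is of the moment at which its call begins. There is no depth.
- order.hand_in(): hands the job in, once; it reports no verdict.
Trained networks look in the newest picture that a camera, given by its name, has taken for a name from the list of things; names that differ only in an ending like _2 or _b are one class to them, and where a whole thing is asked for, a point or a joint stands for the part that bears it (a point fixed in the world has none). Each returns a list of dicts, best first, with "confidence" (0 to 1); they miss things now and then, are a little off and sometimes report something else, mostly with a low value. They report only what shows in the picture. A call takes as long as a camera call. They do not tell look-alikes from the thing itself.
- spotter.recognise(camera, thing): "at" ([x, y, z] in m, in the coordinates of the camera as it stood for that picture, good to about 4 mm: the middle of the surface that is visible of it).
- spotter.tip_of(camera, thing): "at" ([x, y, z] in m, in the coordinates of the camera as it stood for that picture, good to about 4 mm: a listed point, or the origin of a listed thing).
The state is a dict: "time_s": time; "q": joint angles; "dq": joint speeds; "joint_efforts": joint torques, N m; "eef_pos": TCP position; "eef_rot": TCP orientation; "wrist_force": force on the tool from outside, world axes, zero at the start; "torque": the same for the moment, N m; "opening": opening from 0.0 (shut) to 1.0 (fully open).
Only numpy, scipy, OpenCV 4.12 (cv2) and the standard library are available. Lean on these libraries where they do the work, as an engineer would, in place of code of your own. Each camera call takes 0.05 s, during which the arm holds its last target. There are 200 camera calls.

## Task

Two of the six brass blanks on the sloping rack are faulty, one too short and one bent: put both in the red scrap box and leave the four sound ones lying as they are, without disturbing the other things on the bench. The box's swivel cover is gummed up, so first rock it loose by its black knob - a good ten degrees clockwise, then back to a good ten degrees past shut - and then swing it clockwise nearly a quarter turn and leave it open.

Things in the scene. Friction and masses are not known exactly. Their poses are not given: they have to be found in the camera images.
- rack: fixed wooden rack 222 mm long (its x), face sloping 35 deg, rising from z 50 mm on its -y side to 122 mm on its +y side. Origin on the table under its centre. A low and a high row of 3 bays, 72 mm apart in x, 62 mm apart up the slope. Bay: 68 mm wide between 14 mm high fins; its blank rests on a ledge 5 mm high, 4 mm thick, downhill of it; 44 mm of clear face uphill
- scrap_box: red open scrap box, outside 110 x 110 x 70 mm high, walls and floor 5 mm, rim at z 70 mm. Origin: centre of its underside. Fixed. Its cover pivots on a post at (-62, -62) mm in its frame
- cover (a joint): angle of the box's swivel cover (aluminium plate 131 x 131 x 4 mm, top at z 75 mm) about an upright post at the box's corner, rad: 0 shut, grows clockwise seen from above, stops at -0.35 and 1.57, where it lies wholly beside the box on its -y side; at 1.1 half the mouth is clear. Stiff (0.15 N m), no spring, stays where it is left
- knob (a point): centre of the grip of the black bar knob on the cover's pivot axis, 24 mm above the cover's plate. The bar is 44 mm long along this point's x axis, 12 mm thick along its y, its top 12 mm above this point; it turns with the cover. 24 mm below this point is the plate
- a_mid (a point): brass blank a, one of six: centre of its middle part (half-way up), which is straight, 18 mm wide, 20 mm thick, with two dark screw holes. At the start x runs along the blank, y up the rack's slope, z out of its face. A sound blank is a straight bar 54 mm long; in the batch one is short (38 mm) and one bent (both ends turn 35 deg downhill, only the middle 24 mm is straight)
- a_end (a point): centre of one end face of blank a (the one at its -x; the other end is its mirror image). On a sound blank it lies 27 mm from the middle point and in line with it along x; on the short one 19 mm; on the bent one 9 mm to the low side of that line
- b_mid (a point): brass blank b, one of six: centre of its middle part (half-way up), which is straight, 18 mm wide, 20 mm thick, with two dark screw holes. At the start x runs along the blank, y up the rack's slope, z out of its face. A sound blank is a straight bar 54 mm long; in the batch one is short (38 mm) and one bent (both ends turn 35 deg downhill, only the middle 24 mm is straight)
- b_end (a point): centre of one end face of blank b (the one at its -x; the other end is its mirror image). On a sound blank it lies 27 mm from the middle point and in line with it along x; on the short one 19 mm; on the bent one 9 mm to the low side of that line
- c_mid (a point): brass blank c, one of six: centre of its middle part (half-way up), which is straight, 18 mm wide, 20 mm thick, with two dark screw holes. At the start x runs along the blank, y up the rack's slope, z out of its face. A sound blank is a straight bar 54 mm long; in the batch one is short (38 mm) and one bent (both ends turn 35 deg downhill, only the middle 24 mm is straight)
- c_end (a point): centre of one end face of blank c (the one at its -x; the other end is its mirror image). On a sound blank it lies 27 mm from the middle point and in line with it along x; on the short one 19 mm; on the bent one 9 mm to the low side of that line
- d_mid (a point): brass blank d, one of six: centre of its middle part (half-way up), which is straight, 18 mm wide, 20 mm thick, with two dark screw holes. At the start x runs along the blank, y up the rack's slope, z out of its face. A sound blank is a straight bar 54 mm long; in the batch one is short (38 mm) and one bent (both ends turn 35 deg downhill, only the middle 24 mm is straight)
- d_end (a point): centre of one end face of blank d (the one at its -x; the other end is its mirror image). On a sound blank it lies 27 mm from the middle point and in line with it along x; on the short one 19 mm; on the bent one 9 mm to the low side of that line
- e_mid (a point): brass blank e, one of six: centre of its middle part (half-way up), which is straight, 18 mm wide, 20 mm thick, with two dark screw holes. At the start x runs along the blank, y up the rack's slope, z out of its face. A sound blank is a straight bar 54 mm long; in the batch one is short (38 mm) and one bent (both ends turn 35 deg downhill, only the middle 24 mm is straight)
- e_end (a point): centre of one end face of blank e (the one at its -x; the other end is its mirror image). On a sound blank it lies 27 mm from the middle point and in line with it along x; on the short one 19 mm; on the bent one 9 mm to the low side of that line
- f_mid (a point): brass blank f, one of six: centre of its middle part (half-way up), which is straight, 18 mm wide, 20 mm thick, with two dark screw holes. At the start x runs along the blank, y up the rack's slope, z out of its face. A sound blank is a straight bar 54 mm long; in the batch one is short (38 mm) and one bent (both ends turn 35 deg downhill, only the middle 24 mm is straight)
- f_end (a point): centre of one end face of blank f (the one at its -x; the other end is its mirror image). On a sound blank it lies 27 mm from the middle point and in line with it along x; on the short one 19 mm; on the bent one 9 mm to the low side of that line
- oil: amber oil bottle, 52 mm across, 120 mm high, origin under its centre; bystander
- jar: clear jar with steel cap, 50 mm across, 50 mm high, origin under its centre; bystander
- driver: screwdriver with orange handle lying on the table, along its x; bystander
- brush: bench brush lying on the table, along its x; bystander
Mind the look-alikes: they are no part of the job. What is shaped like the part that bears c_mid but turquoise or white is not meant.

How it is judged:
By the outcome, as a careful person would: the job done as asked, in the order asked, and still so for the second after the job is handed in, with the robot touching nothing.
It also fails if it takes over 64 s, if anything falls off the work surface, if the arm or the gripper's body presses on something with over 40 N, if the wrist force passes 120 N, or if a joint passes its speed limit or range.

## Working session

There is one attempt and no reset: what is moved stays moved. The work goes in short steps, Python scripts to look and compute and a shell command to move; the robot and the scene stay as the last step left them, time stands still between calls to the robot, and variables do not carry over. Pictures are saved under pics/ and viewed, about 8 in all and at most 12, crops included, and the job is handed in when it is done.

```bash
mkdir -p pics; ls; cat > h.py <<'E'
from bench import monitor, imaging, order, spotter, ctrl
import numpy as np, cv2
from scipy.spatial.transform import Rotation as R
def rot(q): return R.from_quat([q[1],q[2],q[3],q[0]]).as_matrix()
def cam(n,save=None,crop=None,scale=1):
    c=imaging.camera(n)
    if save:
        im=c["img"][:,:,::-1]
        if crop: im=im[crop[1]:crop[3],crop[0]:crop[2]]
        im=cv2.resize(im,None,fx=scale,fy=scale,interpolation=cv2.INTER_CUBIC)
        cv2.imwrite("pics/"+save,im)
    return c
def W(c,p): return np.array(c["origin"])+rot(c["orientation"])@np.array(p)
def proj(c,P):
    f=c["img"].shape[0]/2/np.tan(np.radians(c["vfov"]/2))
    p=rot(c["orientation"]).T@(np.array(P)-np.array(c["origin"]))
    return np.array([c["cx"]+f*p[0]/p[2],c["cy"]+f*p[1]/p[2]])
def onz(c,uv,z):
    f=c["img"].shape[0]/2/np.tan(np.radians(c["vfov"]/2))
    d=rot(c["orientation"])@np.array([(uv[0]-c["cx"])/f,(uv[1]-c["cy"])/f,1])
    o=np.array(c["origin"]); return o+d*(z-o[2])/d[2]
E
python3 - <<'E'
from h import *
np.set_printoptions(precision=4,suppress=True)
a=cam("top","top.png",scale=1.4); 
def rep(n,c):
  print(n,c["origin"],c["orientation"],c["vfov"])
  for t in ["rack","scrap_box","cover","knob","oil","jar","driver","brush"]+[x+s for x in "abcdef" for s in("_mid","_end")]:
    r=spotter.tip_of(n,t) if t!="cover" else spotter.recognise(n,t)
    print(t,[(W(c,d["at"]).round(3).tolist(),proj(c,W(c,d["at"])).round().tolist(),round(d["confidence"],2)) for d in r[:3]])
rep("top",a)
b=cam("scene","scene.png",scale=1.4); rep("scene",b)
s=monitor.get_obs(); print(s["time_s"],s["eef_pos"],s["eef_rot"],s["opening"],ctrl.tcp_to_grasp)
E
```

```text
pics
top [ 0.3058 -0.013   1.2902] [ 0.0667 -0.6665  0.7384 -0.0784] 49.22418801148768
rack [([0.568, 0.129, -0.001], [210.0, 219.0], 0.81)]
scrap_box [([0.545, -0.249, -0.0], [342.0, 214.0], 0.85)]
cover [([0.532, -0.262, 0.078], [352.0, 212.0], 0.94), ([0.645, 0.128, 0.114], [203.0, 182.0], 0.29)]
knob [([0.49, -0.318, 0.099], [376.0, 224.0], 0.94), ([0.516, -0.418, -0.004], [401.0, 218.0], 0.21)]
oil [([0.468, 0.361, -0.001], [130.0, 262.0], 0.56)]
jar [([0.686, -0.032, -0.002], [262.0, 174.0], 0.8)]
driver [([0.465, 0.003, 0.001], [257.0, 250.0], 0.59)]
brush [([0.514, -0.418, 0.0], [402.0, 218.0], 0.89)]
a_mid [([0.491, 0.106, 0.07], [218.0, 241.0], 0.57)]
a_end [([0.464, 0.109, 0.066], [217.0, 252.0], 0.66)]
b_mid [([0.635, 0.076, 0.068], [224.0, 189.0], 0.61), ([0.646, 0.133, 0.102], [202.0, 184.0], 0.41)]
b_end [([0.474, 0.157, 0.106], [197.0, 248.0], 0.72), ([0.608, 0.086, 0.068], [221.0, 198.0], 0.55), ([0.463, 0.11, 0.071], [217.0, 252.0], 0.36)]
c_mid [([0.558, 0.088, 0.071], [222.0, 216.0], 0.62), ([0.635, 0.081, 0.067], [223.0, 189.0], 0.6), ([0.525, -0.072, 0.009], [28
[... 1652 characters left out ...]
, 0.52)]
d_mid [([0.573, 0.134, -0.004], [330.0, 281.0], 0.67), ([0.57, 0.147, 0.101], [340.0, 263.0], 0.58), ([0.479, 0.162, 0.102], [371.0, 242.0], 0.32)]
d_end [([0.545, 0.148, 0.102], [348.0, 256.0], 0.6)]
e_mid [([0.643, 0.132, 0.102], [313.0, 280.0], 0.79), ([0.464, 0.113, 0.066], [356.0, 233.0], 0.46)]
e_end [([0.619, 0.131, 0.101], [320.0, 272.0], 0.75), ([0.544, 0.146, 0.101], [347.0, 255.0], 0.73)]
f_mid [([0.505, 0.157, 0.104], [362.0, 247.0], 0.68), ([0.632, 0.079, 0.069], [298.0, 267.0], 0.24)]
f_end [([0.686, -0.038, -0.001], [247.0, 263.0], 0.7), ([0.478, 0.161, 0.103], [371.0, 241.0], 0.5)]
2.1 [0.2046 0.5374 0.2313] [-0.      0.1809  0.9835 -0.    ] 0.9976729088310851 0.0187
```

```bash
python3 - <<'E'
import cv2,numpy as np
a=cv2.imread("pics/top.png");b=cv2.imread("pics/scene.png")
f=1.4
A=cv2.resize(a[int(140*f):int(290*f),int(110*f):int(430*f)],(800,375))
B=cv2.resize(b[int(110*f):int(330*f),int(190*f):int(460*f)],(800,652))
cv2.imwrite("pics/topc.png",A);cv2.imwrite("pics/scc.png",cv2.resize(B,(736,600)))
E
```

```text
(no output)
```

View pics/topc.png

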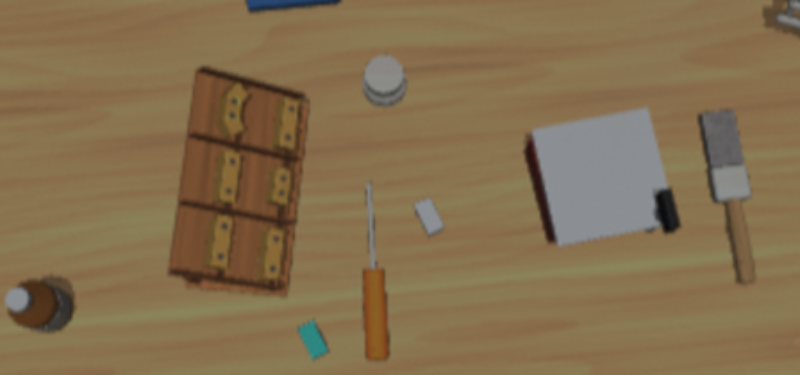

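View pics/scc.png

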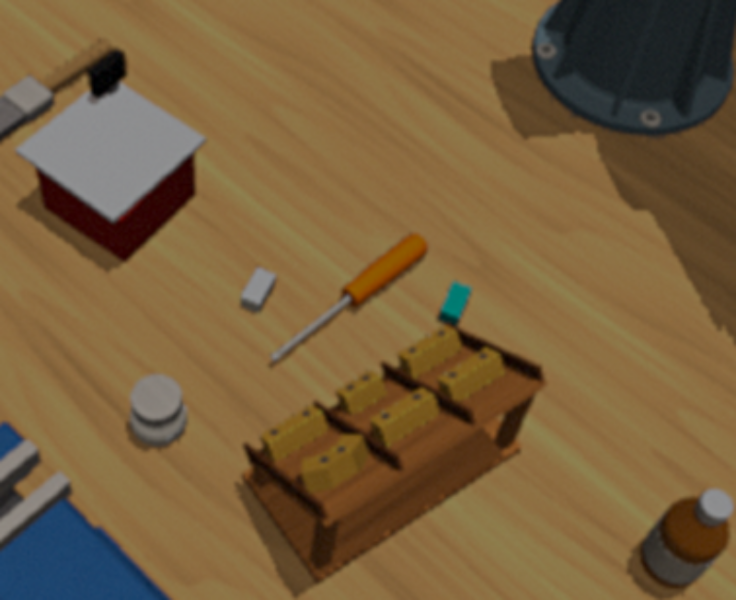

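Top view crop: the short blank is c, at (282,187), in the middle of the low row. The bent one is e, at (237,110), in the high row's +x bay. The cover is shut, with the black knob at (667,210). This agrees with the networks' points.

```bash
python3 - <<'E'
from h import *
np.set_printoptions(precision=4,suppress=True)
c=cam("top"); g=lambda u,v,z: onz(c,(u/2.5+110,v/2.5+140),z)
P=[g(530,135,.075),g(650,110,.075),g(555,243,.075)]
for p in P: print(p)
d=P[2]-P[0]; print(np.degrees(np.arctan2(-d[1],-d[0]))); d=P[0]-P[1]; print(np.degrees(np.arctan2(d[1],d[0])))
k=[g(660,193,.111),g(675,230,.111)]; print(k)
cam("wrist","w0.png",scale=1)
E
python3 -m pendant '[[[19,-57,0,2,85],[19,-57,0,2,85],[19,-57,0,2,85],[19,-57,0,2,85],[19,-57,0,2,85],[19,-57,0,2,85],[19,-57,0,2,85],[19,-57,0,2,60]]]'
python3 -m pendant '[[[19,-57,0,2,60],[19,-57,0,2,60],[19,-57,0,2,60],[19,-57,0,2,60],[19,-57,0,2,60],[19,-57,0,2,60],[0,0,0,0,60]]]'
python3 - <<'E'
from h import *
c=cam("wrist","w1.png")
for t in ["knob"]:
  print([(W(c,d["at"]).round(4),d["confidence"]) for d in spotter.tip_of("wrist",t)])
E
```

```text
[ 0.5908 -0.1884  0.075 ]
[ 0.6055 -0.3231  0.075 ]
[ 0.4699 -0.2002  0.075 ]
5.550649171641268
96.22698741929298
[array([ 0.5063, -0.3112,  0.111 ]), array([ 0.4658, -0.321 ,  0.111 ])]
time_s: 3.2
eef_pos: [0.357, 0.0795, 0.2318]
eef_rot: [0.001, 0.042, 0.999, 0.0]
wrist_force: [0.9, 0.9, -0.6]
opening: 0.811
time_s: 4.08
eef_pos: [0.4709, -0.2645, 0.2306]
eef_rot: [-0.0, -0.061, 0.998, -0.0]
wrist_force: [0.3, 1.0, 0.4]
opening: 0.703
[(array([ 0.4924, -0.321 ,  0.0982]), 0.82)]
```

View pics/w1.png

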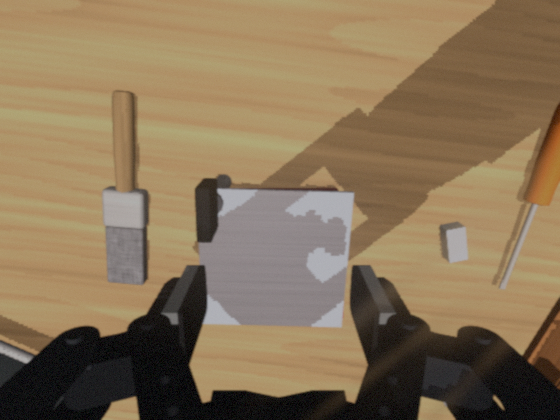

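Wrist view: the black bar is at (207,210), upright in the picture, so the jaws are already square to it. The plate spans (200-352, 190-325).

```bash
python3 -m pendant '[[[20,-54,-20,0,45],[0,0,-50,0,40],[0,0,-50,0,40],[0,0,-26,0,40],[0,0,0,0,40]]]'
python3 - <<'E'
from h import *
c=cam("wrist","w2.png")
print([(W(c,d["at"]).round(4),d["confidence"]) for d in spotter.tip_of("wrist","knob")],monitor.get_obs()["opening"])
E
```

```text
time_s: 4.8
eef_pos: [0.4892, -0.3119, 0.0834]
eef_rot: [-0.002, -0.063, 0.998, 0.002]
wrist_force: [0.0, -0.3, -0.2]
opening: 0.469
[(array([ 0.4916, -0.3191,  0.1017]), 0.82)] 0.46445364523440164
```

View pics/w2.png

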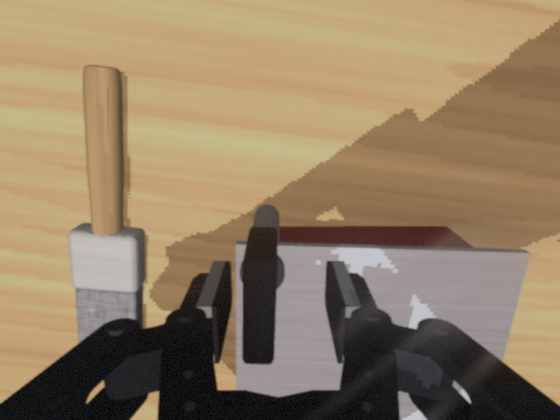

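The bar, at (262,290), sits left of the jaw centre (~279). I'll centre on it, grip and rock it clockwise.

```bash
python3 -m pendant '[[[2,-7,0,0,40],[0,0,0,0,0],[0,0,0,0,0],[0,0,0,0,0],[0,0,0,0,0]]]'
python3 -m pendant '[[[0,0,0,-5,0],[0,0,0,-6,0],[0,0,0,-5,0],[0,0,0,0,0]]]'
```

```text
time_s: 5.52
eef_pos: [0.4929, -0.3187, 0.0867]
eef_rot: [0.0, -0.063, 0.998, 0.002]
wrist_force: [-2.1, 13.4, 12.8]
opening: 0.129
time_s: 6.02
eef_pos: [0.4929, -0.3195, 0.0867]
eef_rot: [-0.0, 0.078, 0.997, 0.002]
wrist_force: [-2.8, 10.5, 10.9]
opening: 0.127
```

```bash
python3 - <<'E'
from h import *
c=cam("top","t3.png",(300,150,430,270),4)
E
python3 -m pendant '[[[0,0,0,8,0],[0,0,0,8,0],[0,0,0,8,0],[0,0,0,7,0],[0,0,0,0,0]]]'
python3 - <<'E'
from h import *
c=cam("top","t4.png",(300,150,430,270),4)
cv2.imwrite("pics/t34.png",cv2.resize(np.hstack([cv2.imread("pics/t3.png"),cv2.imread("pics/t4.png")]),(800,370)))
E
```

```text
time_s: 6.7
eef_pos: [0.4927, -0.3179, 0.0866]
eef_rot: [0.0, -0.193, 0.981, 0.003]
wrist_force: [-3.2, 16.4, 15.3]
opening: 0.122
```

View pics/t34.png

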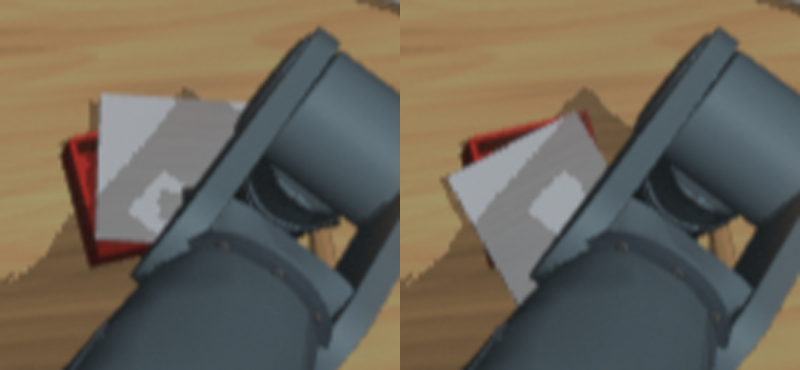

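The cover follows the knob well: about 15° clockwise in the left panel, about 15° past shut in the right. Now the big swing of ~100°.

```bash
python3 -m pendant '[[[0,0,0,-10,0],[0,0,0,-10,0],[0,0,0,-10,0],[0,0,0,-10,0],[0,0,0,-10,0],[0,0,0,-10,0],[0,0,0,-10,0],[0,0,0,-10,0]]]'
python3 -m pendant '[[[0,0,0,-10,0],[0,0,0,-9,0],[0,0,0,0,0]]]'
```

```text
time_s: 7.75
eef_pos: [0.4916, -0.3217, 0.0866]
eef_rot: [-0.001, 0.486, 0.874, -0.001]
wrist_force: [-8.3, 1.9, 10.0]
opening: 0.128
time_s: 8.12
eef_pos: [0.4907, -0.3221, 0.0866]
eef_rot: [-0.001, 0.622, 0.783, -0.001]
wrist_force: [-11.9, 1.2, 11.7]
opening: 0.128
```

```bash
python3 -m pendant '[[[0,0,0,0,30],[0,0,0,0,30],[0,0,30,0,30],[0,0,50,0,50],[0,0,50,0,50],[0,0,40,0,50]]]'
python3 -m pendant '[[[9,55,0,8,50],[10,55,0,8,50],[10,55,0,8,50],[10,55,0,8,50],[10,55,0,8,50],[10,55,0,8,50],[10,55,0,9,50],[10,55,0,9,50]]]'
python3 - <<'E'
from h import *
np.set_printoptions(precision=4,suppress=True)
s=monitor.get_obs(); print(s["eef_pos"],s["eef_rot"],s["opening"])
c=cam("wrist","w5.png")
for t in [x+y for x in "acebdf" for y in("_mid","_end")]:
  print(t,[(W(c,d["at"]).round(4),proj(c,W(c,d["at"])).round(),round(d["confidence"],2)) for d in spotter.tip_of("wrist",t)[:2]])
t=cam("top","t6.png",(300,150,430,270),4); print([(W(t,d["at"]).round(4),d["confidence"]) for d in spotter.recognise("top","cover")+spotter.tip_of("top","scrap_box")])
E
```

```text
time_s: 8.88
eef_pos: [0.4931, -0.3218, 0.2578]
eef_rot: [0.001, 0.621, 0.784, -0.0]
wrist_force: [-0.3, -0.2, 0.1]
opening: 0.584
time_s: 9.88
eef_pos: [0.5719, 0.1205, 0.2555]
eef_rot: [0.0, 0.092, 0.996, 0.0]
wrist_force: [0.7, 0.2, 0.3]
opening: 0.584
[0.5719 0.1205 0.2555] [0.0004 0.0918 0.9958 0.0001] 0.5837754678292231
a_mid [(array([0.4899, 0.108 , 0.0667]), array([246.,  88.]), 0.57)]
a_end [(array([0.4634, 0.1111, 0.0693]), array([243.,  55.]), 0.75)]
c_mid [(array([0.5663, 0.0861, 0.0668]), array([240., 179.]), 0.84), (array([ 0.525 , -0.0691,  0.0121]), array([ 92., 156.]), 0.79)]
c_end [(array([ 0.5049, -0.0814,  0.0111]), array([ 74., 139.]), 0.83), (array([0.5404, 0.0966, 0.0672]), array([245., 149.]), 0.61)]
e_mid [(array([0.6441, 0.1335, 0.1091]), array([308., 267.]), 0.73)]
e_end [(array([0.6223, 0.1316, 0.104 ]), array([301., 242.]), 0.62)]
b_mid [(array([0.6377, 0.0801, 0.0664]), array([249., 250.]), 0.69)]
b_end [(array([0.6058, 0.0876, 0.0657]), array([250., 218.]), 0.68), (array([ 0.6843, -0.0338,  0.0002]), array([169., 279.]), 0.15)]
d_mid [(array([0.5694, 0.1405, 0.1013]), array([301., 181.]), 0.72)]
d_end [(array([0.5445, 0.1472, 0.1043]), array([304., 150.]), 0.56), (array([0.6079, 0.0871, 0.0696]), array([250., 222.]), 0.39)]
f_mid [(array([0.5057, 0.1568, 0.1087]), array([309.,  97.]), 0.9), (array([0.6052, 0.0857, 0.0651]), array([248., 218.]), 0.49)]
f_end [(array([0.4775, 0.162 , 0.1081]), array([310.,  56.]), 0.78)]
[(array([ 0.5503, -0.3626,  0.0802]), 0.69), (array([ 0.6828, -0.032 ,  0.0475]), 0.32), (array([0.4628, 0.109 , 0.0706]), 0.72), (array([0.5723, 0.1416, 0.1063]), 0.71)]
```

View pics/w5.png

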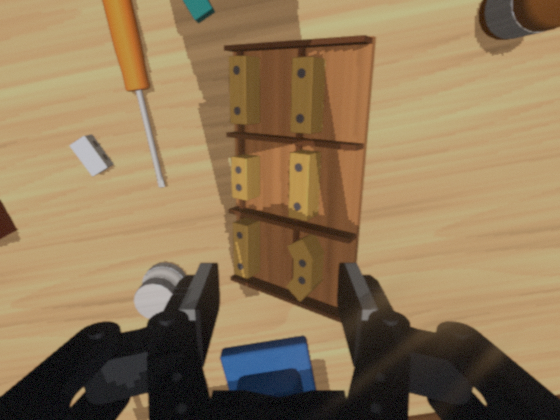

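Wrist view: the jaws are square to the rack. c's screw holes are at (241,165) and (240,190), e's at about (303,263) and (302,281). I'll fit the rack layout to all the network points and compare with the holes.

```bash
cat > fit.py <<'E'
from h import *
from scipy.optimize import least_squares
np.set_printoptions(precision=4,suppress=True)
bay=dict(a=(-1,-1),c=(0,-1),b=(1,-1),f=(-1,1),d=(0,1),e=(1,1))
m=[("a",.491,.106,.070),("b",.635,.076,.068),("c",.558,.088,.071),("d",.576,.143,.106),("e",.645,.132,.104),("f",.501,.158,.102),
("a",.491,.110,.068),("b",.636,.078,.069),("c",.563,.089,.067),("d",.570,.147,.101),("e",.643,.132,.102),("f",.505,.157,.104),
("a",.4899,.108,.0667),("c",.5663,.0861,.0668),("e",.6441,.1335,.1091),("b",.6377,.0801,.0664),("d",.5694,.1405,.1013),("f",.5057,.1568,.1087)]
s,k=np.sin(np.radians(35)),np.cos(np.radians(35))
def P(p,b,dn=0):
    i,j=bay[b]; x=i*.072; y=j*.031*k-dn*s; z=p[3]+j*.031*s+dn*k
    c_,s_=np.cos(p[2]),np.sin(p[2]); return np.array([p[0]+c_*x-s_*y,p[1]+s_*x+c_*y,z])
r=least_squares(lambda p:np.concatenate([P(p,q[0])-np.array(q[1:]) for q in m]),[.568,.118,-.19,.086],loss="soft_l1",f_scale=.003)
p=r.x
E
python3 - <<'E'
from fit import *
print(p,np.degrees(p[2])); print("c",P(p,"c"),"e",P(p,"e"))
c=cam("wrist")
for b,u in dict(a=(238,87),c=(242,178),b=(241,249),d=(298,184),e=(302,272),f=(301,95)).items():
    t=P(p,b,.01); print(b,proj(c,t),onz(c,u,t[2])[:2]-t[:2])
E
```

```text
[ 0.5682  0.1181 -0.1894  0.0859] -10.851534159574978
c [0.5635 0.0932 0.0681] e [0.6437 0.1295 0.1037]
a [239.5416  92.3364] [-0.0044 -0.0003]
c [242.014 177.213] [ 0.0007 -0.0002]
b [244.1812 251.6094] [-0.0032 -0.0024]
d [301.561  187.2123] [-0.0031 -0.0023]
e [299.8898 268.9138] [0.0032 0.0013]
f [303.497   92.5697] [ 0.0013 -0.0021]
```

```bash
python3 -m pendant '[[[36,3,0,0,34],[36,3,-30,0,34],[0,0,-50,0,34],[0,0,-35,0,34],[0,0,-25,0,34],[0,0,0,0,34],[0,0,0,0,34]]]'
python3 - <<'E'
from h import *
s=monitor.get_obs(); print(s["eef_pos"],s["opening"])
c=cam("wrist","w7.png",(100,150,460,420),2)
print([(W(c,d["at"]).round(4),d["confidence"]) for d in spotter.tip_of("wrist","e_mid")[:2]])
E
```

```text
time_s: 11.6
eef_pos: [0.6441, 0.1243, 0.1164]
eef_rot: [0.001, 0.094, 0.996, -0.0]
wrist_force: [0.3, 0.6, 1.0]
opening: 0.402
[0.6441348  0.1243118  0.11641623] 0.4016580131591014
[(array([0.6422, 0.1335, 0.1088]), 0.7)]
```

View pics/w7.png

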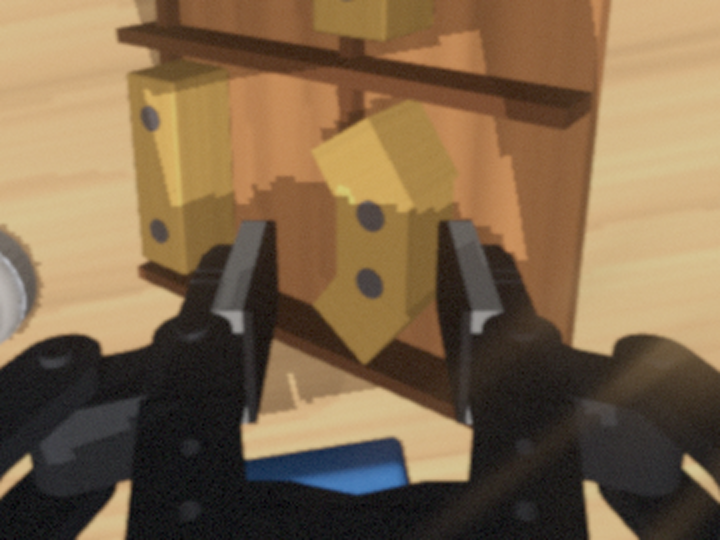

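The tips are thin plates, about 6 mm. e lies between them with its hole midpoint at crop (370,249). I'll turn that into an offset from the jaw centre.

```bash
python3 - <<'E'
from fit import *
c=cam("wrist"); s=monitor.get_obs(); t=np.array(s["eef_pos"])
print(c["origin"],rot(c["orientation"])[:,2],s["opening"],t)
full=lambda u,v:(u/2+100,v/2+150)
h=onz(c,full(370,249),.1119); print("top face centre",h,"pred",P(p,"e",.01),"mid",h-(P(p,"e",.01)-P(p,"e")))
u=np.array([.188,.982,0]); x=np.array([.982,-.188,0])
for q in [t,t+[0,0,.004]]:
  for sx in(-1,1):
    for sy in (-1,1): print(((proj(c,q+x*sx*.011+u*sy*.017)-[100,150])*2).round(),sx,sy)
E
```

```text
[0.5691 0.1393 0.2592] [ 0.2968 -0.0574 -0.9532] 0.4005269648074398 [0.6444 0.1243 0.1168]
top face centre [0.6462 0.1277 0.1119] pred [0.6427 0.1239 0.1119] mid [0.6473 0.1333 0.1037]
[273. 208.] -1 -1
[434. 208.] -1 1
[276. 300.] 1 -1
[431. 300.] 1 1
[271. 216.] -1 -1
[436. 216.] -1 1
[274. 310.] 1 -1
[433. 310.] 1 1
```

```bash
python3 -m pendant '[[[2.5,7,0,0,31],[0,0,-5,0,31],[0,0,-5,0,31],[0,0,-2,0,31],[0,0,0,0,31]]]'
python3 - <<'E'
from h import *
s=monitor.get_obs(); print(s["eef_pos"],s["opening"])
c=cam("wrist","w8.png",(100,150,460,420),2)
E
```

```text
time_s: 12.38
eef_pos: [0.6471, 0.1321, 0.1096]
eef_rot: [0.001, 0.094, 0.996, 0.0]
wrist_force: [-16.8, -0.9, 34.4]
opening: 0.362
[0.64714599 0.13207645 0.10956433] 0.36174925415623815
```

View pics/w8.png

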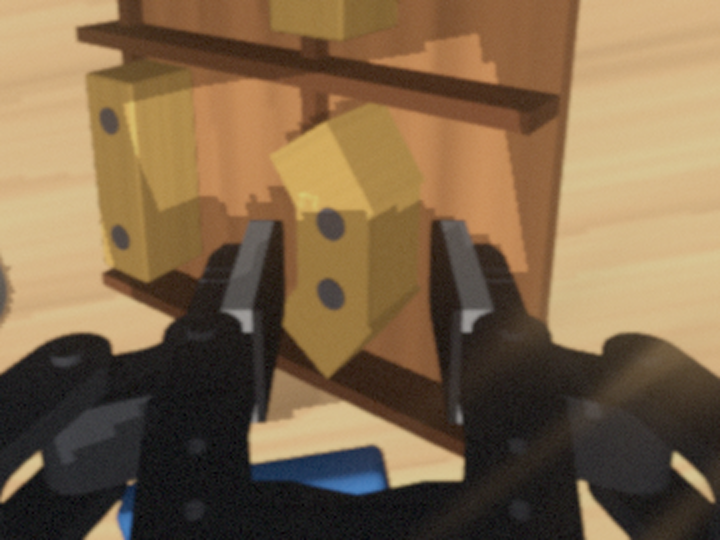

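The fingers met something 5 mm early (34 N). I'll raise 3 mm and work out whether e moved and what the contact was.

```bash
python3 - <<'E'
from fit import *
c=cam("wrist"); t=np.array(monitor.get_obs()["eef_pos"])
full=lambda u,v:(u/2+100,v/2+150)
print("top face centre",onz(c,full(330,258.5),.1119),"b holes",onz(c,full(115,179),.0763),P(p,"b",.01))
u=np.array([.188,.982,0]); x=np.array([.982,-.188,0])
# candidate contact pts
for nm,(a,b,dz) in dict(padR_in_near=(.011,.0155,.004),padR_in_far=(-.011,.0155,.004),padR_out_near=(.011,.0215,.004),padL_near=(.011,-.0155,.004),padL_far=(-.011,-.0155,.004),backR=(.011,.030,.004)).items():
    print(nm,((proj(c,t+x*a+u*b+[0,0,dz])-[100,150])*2).round())
E
python3 -m pendant '[[[0,0,4,0,31],[0,0,0,0,31]]]'
```

```text
top face centre [0.6457 0.1273 0.1119] b holes [0.632  0.0726 0.0763] [0.6331 0.074  0.0763]
padR_in_near [426. 311.]
padR_in_far [429. 217.]
padR_out_near [454. 311.]
padL_near [281. 310.]
padL_far [278. 217.]
backR [494. 311.]
time_s: 12.72
eef_pos: [0.6471, 0.1317, 0.11]
eef_rot: [0.001, 0.094, 0.996, 0.0]
wrist_force: [-4.0, -0.4, 13.7]
opening: 0.363
```

e did not move. The uphill finger's back touches the sloping face, so a vertical straddle can't reach low enough there. New plan for e: straddle wide, with the uphill finger behind the rack's top edge. Push e up the slope with the downhill finger until it overhangs, then pinch it.

```bash
python3 -m pendant '[[[0,0,30,0,72],[0,0,0,0,72],[4,20,0,0,72],[0,0,0,0,72],[0,0,0,0,72],[0,0,0,0,72]]]'
python3 - <<'E'
from fit import *
s=monitor.get_obs(); t=np.array(s["eef_pos"]); m=np.array([.647,.133,.1037])
u=np.array([.188,.982,0]); x=np.array([.982,-.188,0])
print(s["opening"]*85.4,"rel u,x,z mm",(t-m)@u*1e3,(t-m)@x*1e3,(t-m)[2]*1e3)
c=cam("wrist","w9.png",(100,150,460,420),2)
for nm,y,z in [("rack top edge",.0436,.0183),("L pad tip far",(t-m)@u-.036,t[2]-m[2]+.010),("R pad",(t-m)@u+.036,t[2]-m[2]+.010)]:
    print(nm,((proj(c,m+u*y+x*0+[0,0,z])-[100,150])*2).round())
E
```

```text
time_s: 13.48
eef_pos: [0.6498, 0.1513, 0.1366]
eef_rot: [-0.0, 0.094, 0.996, -0.0]
wrist_force: [-0.0, -0.3, -0.4]
opening: 0.841
71.84922460443468 rel u,x,z mm 18.488570203822096 -0.7023978025671742 32.93793839227456
rack top edge [461. 228.]
L pad tip far [175. 282.]
R pad [532. 283.]
```

View pics/w9.png

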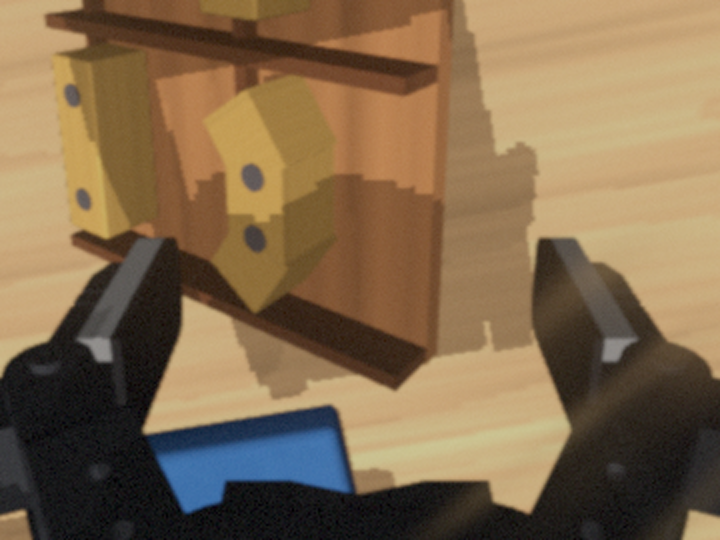

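The uphill finger (540,240) is clear behind the rack's top edge, and the downhill finger is clear of e. Lowering, then pushing up the slope.

```bash
python3 -m pendant '[[[1,1,-20,0,72],[0,0,-15,0,72],[0,0,-8,0,72],[0,0,-6,0,72],[0,0,0,0,72]]]'
python3 -m pendant '[[[1,5,2,0,72],[1,5,4,0,72],[1,5,3,0,72],[0,0,0,0,72]]]'
```

```text
time_s: 14.15
eef_pos: [0.6508, 0.1523, 0.0877]
eef_rot: [-0.0, 0.094, 0.996, -0.0]
wrist_force: [0.2, -0.6, 0.3]
opening: 0.84
time_s: 14.65
eef_pos: [0.6545, 0.1679, 0.0982]
eef_rot: [0.001, 0.094, 0.996, 0.0]
wrist_force: [-0.1, -1.1, 0.8]
opening: 0.84
```

```bash
python3 -m pendant '[[[1,4,3,0,72],[0.5,4,3,0,72],[0,0,1,0,65],[0,0,0,0,58],[0,0,0,0,58],[0,0,0,0,58]]]'
python3 - <<'E'
from fit import *
s=monitor.get_obs(); t=np.array(s["eef_pos"]); m=np.array([.647,.133,.1037])
u=np.array([.188,.982,0]); x=np.array([.982,-.188,0]); w=s["opening"]*85.4
print(w,"rel u,x,z mm",(t-m)@u*1e3,(t-m)@x*1e3,(t-m)[2]*1e3)
c=cam("wrist","w10.png",(100,150,460,420),2)
E
```

```text
time_s: 15.4
eef_pos: [0.6553, 0.1699, 0.106]
eef_rot: [-0.001, 0.095, 0.995, -0.004]
wrist_force: [-9.7, -22.2, 12.2]
opening: 0.682
58.24981430179708 rel u,x,z mm 37.75970453027753 1.2022864487346774 2.284261124991666
```

View pics/w10.png

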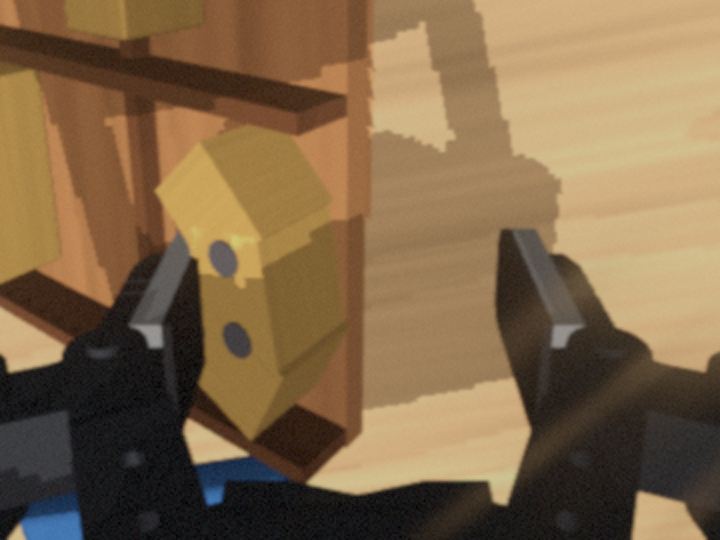

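e was pushed about 21 mm up but yawed slightly, and its near arm at (250,437) wedges on the end fin (22 N). I'll drag it a few mm toward -x to free it.

```bash
python3 -m pendant '[[[-1.5,-1.5,0,0,58],[-2,0,0,0,58],[-2,0,0,0,58],[0,0,0,0,58]]]'
```

```text
time_s: 15.95
eef_pos: [0.6524, 0.1716, 0.1065]
eef_rot: [0.003, 0.095, 0.995, -0.001]
wrist_force: [3.3, -11.8, 6.1]
opening: 0.68
```

```bash
python3 -m pendant '[[[0,1,2,0,58],[0.5,2,2,0,58],[0,0,0,0,58]]]'
python3 - <<'E'
from fit import *
s=monitor.get_obs(); t=np.array(s["eef_pos"]); m=np.array([.647,.133,.1037])
u=np.array([.188,.982,0]); x=np.array([.982,-.188,0]); w=s["opening"]*85.4
print(w,"rel u,x,z mm",(t-m)@u*1e3,(t-m)@x*1e3,(t-m)[2]*1e3)
c=cam("wrist","w11.png",(100,150,460,420),1)
g=cv2.imread("pics/w11.png"); d=cam("scene","s11.png",(200,180,420,360),2); q=cv2.imread("pics/s11.png")
H=360; cv2.imwrite("pics/m11.png",cv2.resize(np.hstack([cv2.resize(g,(int(360*H/270),H)),q]),(800,312)))
E
```

```text
time_s: 16.32
eef_pos: [0.6517, 0.1754, 0.1094]
eef_rot: [0.001, 0.095, 0.996, -0.001]
wrist_force: [0.4, -9.0, 3.7]
opening: 0.684
58.38770798594934 rel u,x,z mm 42.51977191858361 -3.395209299833142 5.707473130794838
```

View pics/m11.png

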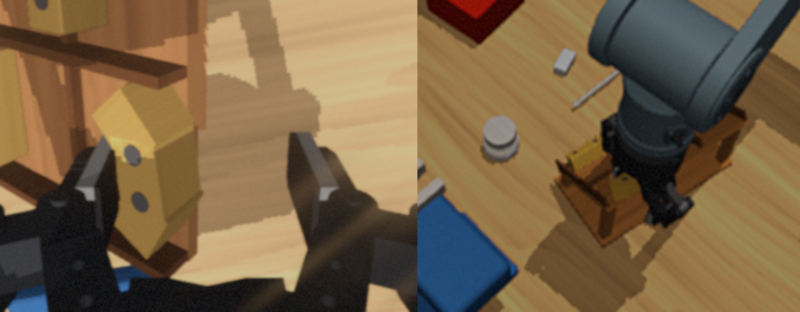

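e's uphill corner is now at the rack's top edge, near end slightly ahead. Push it ~6 mm further, then close while backing the hand off.

```bash
python3 -m pendant '[[[0.5,3,3,0,58],[0.5,3,2,0,58],[0,0,0,0,58]]]'
python3 -m pendant '[[[0,0,0,0,52],[-0.5,-4,0,0,43],[-0.5,-4,0,0,34],[-0.5,-4,0,0,20],[0,-2,0,0,0],[0,0,0,0,0],[0,0,0,0,0]]]'
```

```text
time_s: 16.8
eef_pos: [0.6533, 0.1825, 0.1151]
eef_rot: [0.002, 0.095, 0.996, -0.0]
wrist_force: [1.8, -4.6, 3.4]
opening: 0.681
time_s: 17.68
eef_pos: [0.6508, 0.1684, 0.114]
eef_rot: [0.001, 0.095, 0.996, -0.0]
wrist_force: [1.0, -3.9, 5.5]
opening: 0.225
```

Closed on about 19 mm, so e is levelled in the jaws. Lift and check.

```bash
python3 -m pendant '[[[0,0,5,0,0],[0,3,20,0,0],[0,0,40,0,0],[0,0,40,0,0],[0,0,0,0,0]]]'
python3 - <<'E'
from h import *
s=monitor.get_obs(); print(s["opening"]*85.4,s["wrist_force"],s["eef_pos"])
c=cam("wrist","w12.png")
print([(W(c,d["at"]).round(4),round(d["confidence"],2)) for n in("e_mid","e_end","d_mid","b_mid","c_mid") for d in spotter.tip_of("wrist",n)[:2]])
t=cam("top","t12.png"); print([(W(t,d["at"]).round(4),round(d["confidence"],2)) for n in("scrap_box","knob","jar") for d in spotter.tip_of("top",n)[:2]])
print([(W(t,d["at"]).round(4),round(d["confidence"],2)) for d in spotter.recognise("top","cover")[:2]])
E
```

```text
time_s: 18.3
eef_pos: [0.6515, 0.173, 0.222]
eef_rot: [0.003, 0.094, 0.996, 0.001]
wrist_force: [0.7, -1.1, -1.2]
opening: 0.224
19.13618196110129 [ 0.74004895 -1.10096083 -1.22213585] [0.65145348 0.17301446 0.22203409]
[(array([0.6452, 0.174 , 0.2391]), 0.76), (array([0.621 , 0.1656, 0.2427]), 0.62), (array([0.5726, 0.1433, 0.1014]), 0.79), (array([0.6409, 0.0784, 0.0643]), 0.78), (array([0.5663, 0.0851, 0.068 ]), 0.81)]
[(array([ 0.5461, -0.2499,  0.0029]), 0.75), (array([ 0.4921, -0.3199,  0.0991]), 0.63), (array([ 0.6854, -0.0331,  0.0009]), 0.55)]
[(array([ 0.5509, -0.3593,  0.0765]), 0.56)]
```

```bash
python3 -m pendant '[[[-14,-58,0,0,0],[-14,-59,0,0,0],[-14,-59,0,0,0],[-14,-59,0,0,0],[-14,-59,0,0,0],[-14,-59,0,0,0],[-14,-59,0,0,0],[0,0,0,0,0]]]'
python3 - <<'E'
from h import *
s=monitor.get_obs(); print(s["eef_pos"],s["opening"]*85.4)
c=cam("wrist","w13.png")
print([(n,W(c,d["at"]).round(4),round(d["confidence"],2)) for n in("e_mid","scrap_box","knob") for d in spotter.tip_of("wrist",n)[:2]])
E
```

```text
time_s: 19.85
eef_pos: [0.5508, -0.2447, 0.2184]
eef_rot: [0.0, 0.097, 0.995, -0.001]
wrist_force: [0.6, 0.8, -2.2]
opening: 0.231
[ 0.55083818 -0.24465831  0.21842699] 19.704209625210275
[('e_mid', array([ 0.5463, -0.2428,  0.2353]), 0.98), ('scrap_box', array([ 0.5455, -0.25  ,  0.0015]), 0.75), ('knob', array([ 0.4975, -0.3197,  0.0985]), 0.93)]
```

Over the mouth. Lower and release.

```bash
python3 -m pendant '[[[0,4,-50,0,0],[0,0,-50,0,0],[0,0,-50,0,0],[0,0,-26,0,0],[0,0,0,0,0],[0,0,0,0,30],[0,0,0,0,36],[0,0,0,0,36]]]'
python3 -m pendant '[[[0,0,30,0,36],[0,0,50,0,36],[0,0,60,0,36],[0,0,40,0,40],[0,0,0,0,45]]]'
python3 - <<'E'
from h import *
t=cam("top","t14.png",(180,140,430,290),3.2)
print([(n,W(t,d["at"]).round(4),round(d["confidence"],2)) for n in("e_mid","c_mid","knob","cover") for d in (spotter.tip_of if n!="cover" else spotter.recognise)("top",n)[:2]])
c=cam("wrist","w14.png")
print([(n,W(c,d["at"]).round(4),round(d["confidence"],2)) for n in("e_mid","knob") for d in spotter.tip_of("wrist",n)[:2]])
E
```

```text
time_s: 21.05
eef_pos: [0.5531, -0.2367, 0.044]
eef_rot: [0.001, 0.094, 0.996, -0.001]
wrist_force: [-0.1, 0.4, -0.3]
opening: 0.42
time_s: 21.68
eef_pos: [0.5543, -0.2377, 0.228]
eef_rot: [0.004, 0.095, 0.996, -0.002]
wrist_force: [-0.8, 0.2, 0.3]
opening: 0.53
[('c_mid', array([0.4031, 0.0716, 0.0084]), 0.48), ('c_mid', array([ 0.5279, -0.069 ,  0.0079]), 0.4), ('cover', array([ 0.5401, -0.3605,  0.0792]), 0.61)]
[('e_mid', array([ 0.5418, -0.2358,  0.0127]), 0.92), ('knob', array([ 0.4968, -0.3217,  0.1   ]), 0.94)]
```

e lies on the box floor (z 13 mm). Next is c: turn the jaws along the rack and pinch its end faces above the fins.

```bash
python3 -m pendant '[[[1,40,0,-10,50],[1,40,0,-10,50],[1,40,0,-10,50],[1,40,0,-10,50],[1,40,0,-10,50],[1,40,0,-10,50],[1,40,0,-10,50],[2,41,0,-10,48]]]'
python3 -m pendant '[[[0,0,-20,-10,48],[0,0,-20,0,48],[0,0,-18,0,48],[0,0,0,0,48]]]'
python3 - <<'E'
from fit import *
s=monitor.get_obs(); t=np.array(s["eef_pos"]); print(t,s["opening"]*85.4)
print("jaw deg",np.degrees(np.arctan2(*(rot(s["eef_rot"])[:2,1][::-1]))))
c=cam("wrist","w15.png",(80,60,480,420),2)
print([(n,W(c,d["at"]).round(4),proj(c,W(c,d["at"])).round(),round(d["confidence"],2)) for n in("c_mid","c_end","a_mid","b_mid","d_mid") for d in spotter.tip_of("wrist",n)[:2]])
# brass top-face / dark holes by threshold
for b in "cabd": print(b,"pred top centre px",proj(c,P(p,b,.01)).round(1),"fit mid",P(p,b))
E
```

```text
time_s: 23.08
eef_pos: [0.5608, 0.0861, 0.2217]
eef_rot: [-0.0, 0.714, 0.7, -0.0]
wrist_force: [1.4, -0.6, 0.6]
opening: 0.561
time_s: 23.58
eef_pos: [0.5597, 0.0848, 0.1622]
eef_rot: [-0.001, 0.771, 0.637, -0.001]
wrist_force: [0.4, 0.2, -0.9]
opening: 0.56
[0.5597 0.0848 0.1622] 47.80664731822251
jaw deg -10.847155172306325
[('c_mid', array([0.4002, 0.0774, 0.0063]), array([ 99., 229.]), 0.97), ('c_mid', array([ 0.5212, -0.0673,  0.0109]), array([268., 349.]), 0.83), ('c_end', array([0.5417, 0.0941, 0.0672]), array([249., 202.]), 0.92), ('c_end', array([ 0.5032, -0.0812,  0.0127]), array([253., 365.]), 0.66), ('a_mid', array([0.4922, 0.1123, 0.0688]), array([170., 191.]), 0.91), ('a_mid', array([0.6367, 0.0799, 0.0679]), array([393., 197.]), 0.65), ('b_mid', array([0.6359, 0.0747, 0.0659]), array([392., 204.]), 0.57), ('d_mid', array([0.5704, 0.1449, 0.0983]), array([276., 122.]), 0.62), ('d_mid', array([0.6352, 0.0765, 0.0683]), array([392., 203.]), 0.36)]
c pred top centre px [281.1 210.4] fit mid [0.5635 0.0932 0.0681]
a pred top centre px [170.4 210.1] fit mid [0.4928 0.1067 0.0681]
b pred top centre px [392.2 210.7] fit mid [0.6342 0.0796 0.0681]
d pred top centre px [281.7 138.2] fit mid [0.573  0.1431 0.1037]
```

```bash
python3 -m pendant '[[[2,0,-40,0,48],[0,0,-30,0,48],[0,0,-5,0,48],[0,0,0,0,48]]]'
python3 - <<'E'
from fit import *
s=monitor.get_obs(); t=np.array(s["eef_pos"]); print(t,s["opening"]*85.4)
c=cam("wrist","w16.png",(80,60,480,360),2)
print("c top pred",(proj(c,P(p,"c",.01))-[80,60])*2)
u=np.array([.188,.982,0]); x=np.array([.982,-.188,0])
for a in(-1,1):
  for b in(-1,1): print("pad",a,b,((proj(c,t+x*a*.024+u*b*.011+[0,0,.0065])-[80,60])*2).round())
E
```

```text
time_s: 24.38
eef_pos: [0.5636, 0.0848, 0.0901]
eef_rot: [0.0, 0.771, 0.637, 0.0]
wrist_force: [-0.4, 1.0, 0.2]
opening: 0.564
[0.5636 0.0848 0.0901] 48.15527508955394
c top pred [386.4663 400.2448]
pad -1 -1 [280. 500.]
pad -1 1 [275. 406.]
pad 1 -1 [507. 500.]
pad 1 1 [512. 406.]
```

View pics/w16.png

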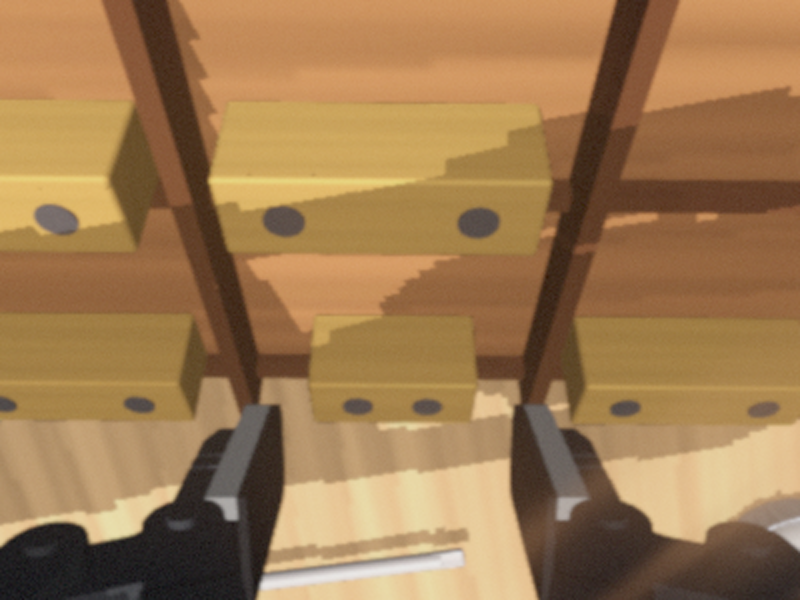

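Last picture: c's top face spans (310-478, 380-420), centred between the jaws to within about 1 mm, and its neighbours' ends are at 205 and 567. I'll narrow the opening and go down in small steps, watching the force.

```bash
python3 -m pendant '[[[-1,-2,0,0,42],[0,0,-10,0,42],[0,0,-7,0,42],[0,0,0,0,42]]]'
python3 -m pendant '[[[0,0,-2,0,42],[0,0,0,0,42]]]'
```

```text
time_s: 24.92
eef_pos: [0.5613, 0.0829, 0.0713]
eef_rot: [-0.001, 0.771, 0.637, -0.001]
wrist_force: [-0.4, -0.3, -0.3]
opening: 0.495
time_s: 25.18
eef_pos: [0.5621, 0.0829, 0.0702]
eef_rot: [-0.0, 0.771, 0.637, -0.0]
wrist_force: [0.2, -0.5, -0.6]
opening: 0.489
```

```bash
python3 -m pendant '[[[0,0,-2,0,42],[0,0,0,0,42]]]'
python3 -m pendant '[[[0,0,-1.5,0,42],[0,0,0,0,42]]]'
```

```text
time_s: 25.42
eef_pos: [0.562, 0.0829, 0.0682]
eef_rot: [-0.0, 0.771, 0.637, -0.0]
wrist_force: [-0.3, -0.6, -0.4]
opening: 0.485
time_s: 25.68
eef_pos: [0.562, 0.0829, 0.0667]
eef_rot: [-0.0, 0.771, 0.637, -0.0]
wrist_force: [0.4, 0.7, 0.7]
opening: 0.492
```

```bash
python3 -m pendant '[[[0,0,-2,0,42],[0,0,0,0,42]]]'
python3 -m pendant '[[[0,0,-1.5,0,42],[0,0,0,0,42]]]'
```

```text
time_s: 25.92
eef_pos: [0.5619, 0.0829, 0.0646]
eef_rot: [-0.0, 0.771, 0.637, -0.0]
wrist_force: [-0.4, -0.6, -0.0]
opening: 0.495
time_s: 26.18
eef_pos: [0.562, 0.0829, 0.0631]
eef_rot: [-0.0, 0.771, 0.637, -0.0]
wrist_force: [-0.4, -0.2, 0.1]
opening: 0.493
```

No contact yet and plenty of overlap, so close.

```bash
python3 -m pendant '[[[0,0,0,0,30],[0,0,0,0,0],[0,0,0,0,0],[0,0,0,0,0]]]'
```

```text
time_s: 26.68
eef_pos: [0.5623, 0.0828, 0.0636]
eef_rot: [0.0, 0.771, 0.637, 0.0]
wrist_force: [-1.1, 0.7, 4.7]
opening: 0.419
```

```bash
python3 -m pendant '[[[0,0,5,0,0],[0,0,10,0,0],[0,0,40,0,0],[0,0,50,0,0],[0,0,50,0,0],[0,0,0,0,0]]]'
python3 - <<'E'
from h import *
s=monitor.get_obs(); print(s["eef_pos"],s["opening"]*85.4)
c=cam("wrist","w17.png")
print([(n,W(c,d["at"]).round(4),round(d["confidence"],2)) for n in("c_mid","c_end","a_mid","b_mid") for d in spotter.tip_of("wrist",n)[:3]])
E
```

```text
time_s: 27.42
eef_pos: [0.5651, 0.0829, 0.2241]
eef_rot: [0.003, 0.771, 0.637, 0.004]
wrist_force: [-0.3, 0.3, -2.1]
opening: 0.422
[0.56511738 0.08285651 0.22407306] 36.01870741488421
[('c_mid', array([ 0.522 , -0.0697,  0.0109]), 0.94), ('c_mid', array([0.4024, 0.0728, 0.0076]), 0.64), ('c_end', array([0.3861, 0.0666, 0.0141]), 0.91), ('c_end', array([ 0.5017, -0.0787,  0.0108]), 0.6), ('c_end', array([0.5448, 0.0955, 0.2314]), 0.57), ('a_mid', array([0.4906, 0.1122, 0.0697]), 0.65), ('b_mid', array([0.6379, 0.0778, 0.0654]), 0.59)]
```

c is held: opening 36 mm, weight felt, its end seen at z 231 mm. Carry it to the box.

```bash
python3 -m pendant '[[[-3,-57,0,2,0],[-3,-57,0,2,0],[-3,-57,0,3,0],[-3,-57,0,3,0],[-3,-57,0,3,0],[-3,-58,0,2,0],[0,0,0,0,0]]]'
python3 - <<'E'
from h import *
s=monitor.get_obs(); print(s["eef_pos"],s["opening"]*85.4)
c=cam("wrist","w18.png")
print([(n,W(c,d["at"]).round(4),round(d["confidence"],2)) for n in("c_end","scrap_box","knob") for d in spotter.tip_of("wrist",n)[:2]])
E
```

```text
time_s: 28.55
eef_pos: [0.5426, -0.2639, 0.2163]
eef_rot: [-0.001, 0.683, 0.731, -0.001]
wrist_force: [0.7, 0.8, -0.7]
opening: 0.424
[ 0.54261451 -0.26392911  0.21630963] 36.25229192068834
[('c_end', array([ 0.5231, -0.2549,  0.2195]), 0.9), ('c_end', array([ 0.4947, -0.3188,  0.0991]), 0.68), ('scrap_box', array([ 0.5465, -0.2497,  0.0013]), 0.73), ('knob', array([ 0.4954, -0.3209,  0.0982]), 0.86)]
```

```bash
python3 -m pendant '[[[5,2,-50,0,0],[0,0,-50,0,0],[0,0,-50,0,0],[0,0,-10,0,0],[0,0,0,0,0],[0,0,0,0,44],[0,0,0,0,46],[0,0,0,0,46]]]'
python3 -m pendant '[[[0,0,30,0,46],[0,0,50,0,46],[0,0,60,0,46],[-40,60,30,0,46],[-40,60,0,0,46],[-20,60,0,0,46],[0,60,0,0,46],[0,0,0,0,46]]]'
python3 - <<'E'
from h import *
s=monitor.get_obs(); print(s["time_s"],s["eef_pos"])
for cn in("top","scene","wrist"):
  c=cam(cn,"fin_"+cn+".png")
  for n in("e_mid","c_mid","a_mid","b_mid","d_mid","f_mid","jar","oil","driver","brush","knob"):
    print(cn,n,[(W(c,d["at"]).round(3).tolist(),round(d["confidence"],2)) for d in spotter.tip_of(cn,n)[:4]])
  print("cover",[(W(c,d["at"]).round(3).tolist(),round(d["confidence"],2)) for d in spotter.recognise(cn,"cover")[:2]])
E
```

```text
time_s: 29.75
eef_pos: [0.5498, -0.2587, 0.0597]
eef_rot: [0.001, 0.681, 0.732, 0.0]
wrist_force: [-0.0, -0.7, -0.6]
opening: 0.539
time_s: 30.75
eef_pos: [0.4622, -0.0354, 0.223]
eef_rot: [0.0, 0.679, 0.734, 0.001]
wrist_force: [-0.4, -0.8, -0.9]
opening: 0.535
30.75 [ 0.46222632 -0.03539032  0.22302199]
top e_mid [([0.546, -0.237, 0.01], 0.41)]
top c_mid [([0.402, 0.072, 0.009], 0.65), ([0.575, 0.14, 0.104], 0.61), ([0.551, -0.27, 0.015], 0.45)]
top a_mid [([0.492, 0.107, 0.071], 0.56), ([0.538, -0.267, 0.013], 0.23)]
top b_mid [([0.635, 0.077, 0.068], 0.43)]
top d_mid [([0.576, 0.145, 0.106], 0.44)]
top f_mid [([0.504, 0.158, 0.104], 0.52)]
top jar [([0.685, -0.033, 0.001], 0.75), ([0.544, -0.242, 0.011], 0.73), ([0.463, 0.108, 0.069], 0.22)]
top oil [([0.468, 0.362, -0.004], 0.94)]
top driver [([0.468, 0.003, 0.002], 0.76), ([0.605, 0.087, 0.07], 0.53)]
top brush [([0.514, -0.418, -0.003], 0.78)]
top knob [([0.49, -0.322, 0.1], 0.68), ([0.577, 0.144, 0.103], 0.33)]
cover [([0.55, -0.36, 0.079], 0.79), ([0.501, 0.153, 0.114], 0.73)]
scene e_mid [([0.604, 0.084, 0.065], 0.73), ([0.
[... 580 characters left out ...]

scene driver [([0.474, 0.001, 0.0], 0.83), ([0.52, -0.245, 0.014], 0.41)]
scene brush []
scene knob [([0.492, -0.32, 0.097], 0.84), ([0.52, -0.245, 0.012], 0.59)]
cover [([0.555, -0.348, 0.072], 0.89)]
wrist e_mid [([0.473, -0.0, 0.004], 0.58), ([0.543, -0.239, 0.015], 0.5)]
wrist c_mid [([0.398, 0.076, 0.009], 0.86), ([0.524, -0.068, 0.012], 0.73), ([0.555, -0.272, 0.01], 0.64)]
wrist a_mid [([0.531, -0.267, 0.015], 0.36)]
wrist b_mid [([0.634, 0.078, 0.07], 0.82)]
wrist d_mid []
wrist f_mid []
wrist jar [([0.684, -0.033, -0.001], 0.67)]
wrist oil [([0.556, -0.272, 0.016], 0.48)]
wrist driver [([0.472, 0.0, 0.003], 0.95), ([0.638, 0.078, 0.066], 0.18)]
wrist brush []
wrist knob []
cover []
```

Both faulty blanks lie on the box floor. The sound ones and the bystanders are where they started, and the cover is open. Handing in.

```bash
python3 -c "
from bench import order; print(order.hand_in())"
```

```text
the job is handed in; nothing more can be done
None
```

Both faulty blanks, c (short) and e (bent), are in the scrap box, and the job was handed in at about 32 s on the clock.

**Cover:** I rocked it by the knob about 16° clockwise, then back to about 15° past shut, and then swung it to about 84° clockwise and left it open. Those angles come from the gripper's turn. Overhead pictures after each rock showed the cover following. After the swing I checked only the detector's position for it, not a picture.

**Blanks:** A straight pinch on e failed because the uphill finger pressed on the rack face (34 N, e not moved). I pushed e up to the rack's top edge instead, freeing it when it wedged briefly on the end fin (22 N), and gripped it there. I gripped c by its end faces.

**Last checks:**
- **Scrap box:** e is at about (0.545, -0.239) and c at about (0.552, -0.271). Both are 10–15 mm above the table inside the box, seen by all three cameras.
- **Sound blanks:** a, b, d and f were within about 4 mm of where they started, which is as fine as the detectors measure.
- **Bystanders:** oil, jar and driver were also unmoved to within a few mm. The brush was confirmed by the top camera only; the scene and wrist cameras did not report it.
- **Disagreements:** the detectors also returned some low-confidence or look-alike hits (the turquoise and white pieces, for example), which I discarded by position. I had used nearly all the picture views, so the final state was checked by detector positions only, not by eye.

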